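Pack the changeover kit for the wire stripper

ROBOT

A 6-joint arm with a two-finger parallel gripper is mounted at the origin on the work surface. World frame = base frame: x ahead of the robot, y to its left, z up, the work surface at z = 0. Lengths are in m, angles in degrees, forces in N, time in s.
With the tool pointing down it reaches from about 0.25 to 0.725 m from the base axis. Payload 9.7 kg.
Tool frame: the origin (TCP) lies between the finger pads; the fingertips stand 19 mm ahead of it and the grasp point (between the pads) is the TCP; x points along the fingers, y is the direction in which the jaws open and shut, and the axes are right-handed (so a half turn about x gives the same grasp; the last joint's range is limited). The gripper opens to 85 mm and grips with 20 to 120 N. Pads are 22 mm wide; open, the fingers measure 114 mm over their backs; the gripper's body (76 mm by 85 mm) begins 54 mm behind the grasp point. The pads swing forward as they close: fully open they stand 13 mm farther back than shut.
Start: joints at [-66.234, 4.979, 10.078, 95.1, 0, 90], TCP at [0.222, -0.503, 0.25] pointing down, gripper open.
Joint ranges: [-179.16, 179.16], [-48.56, 103.87], [-65.8, 70.77], [-126.05, 130.52], [-82.76, 87.17], [-180, 180]. Speed limits (degrees/s): [127.2, 127.2, 147.25, 180, 180, 180].

INTERFACE

Orientations are given as [roll, pitch, yaw] about the fixed x, y, z axes, in that order (R = Rz(yaw) Ry(pitch) Rx(roll)).
In Python, from workcell import bot gives the robot as it stands. The module is installed in compiled form; this text tells all that it offers.
- The arm moves only by the shell command python3 -m handwheel 'ROWS' [FORCE]. ROWS is JSON, a list of rows, each a list of 7 numbers: the turn, a rotation vector about the tool's x, y, z in degrees, then the shift along the tool's x, y, z in m, then the closure, from -1 (fully open) to 1 (shut), so that 0 is half open. In form: [[ax, ay, az, dx, dy, dz, fingers], ...]. A call has 1 to 20 rows; each row is the pose to reach, as a shift and turn from the pose commanded when the call began, along the tool's axes at that moment; what a row does not reach only later rows make up. A row lasts 1/8 s, in which the tool goes at most 62.5 mm and 10.7 degrees, less where a joint would pass 70% of its speed; a pose out of reach is approached as far as the arm can. A call with a gripper value outside its range is refused whole. The fingers move at their own pace and stop on an object; FORCE is the grip in N (left out, the last holds). Time passes only in rows, so rows that repeat a pose let the fingers close. It gives the time, the measured TCP pose, the force and the opening at its end, in the units of the state.
- bot.get_obs(): the state, without advancing time (a new reading comes with each control period).
- bot.camera(name): name is "scene" or "top"; returns a dict with "frame" (400x640x3 uint8, red, green, blue), "fx", "fy", "cx", "cy" (pixels), "R" (3x3) and "t" (3): a world point X has camera coordinates R X + t. Camera axes: x right, y down, z forward; pixel columns grow to the right and rows downward; lengths in m; the calibration is good to about 2 mm. A picture is of the moment at which its call begins. There is no depth.
- bot.job_done(): hands the job in, once; it reports no verdict.
Trained networks look in a picture, given as the dict that the camera call returned (one of the last four; its "shot" number tells which), for a name from the list of things; names that differ only in an ending like _2 or _b are one class to them, and where a whole thing is asked for, a point or a joint stands for the part that bears it (a point fixed in the world has none). Each returns a list of dicts, best first, with "conf" (0 to 1); they miss things now and then, are a little off and sometimes report something else, mostly with a low value. They report only what shows in the picture. A call takes as long as a camera call.
- bot.look_for(name, picture): "bbox" ([left, top, width, height] as shares, 0 to 1, of the picture: columns of its width, rows of its height, round what is visible of it).
- bot.tip_of(name, picture): "centre" ([column, row] as shares, 0 to 1, of the picture: columns of its width, rows of its height: a listed point, or the origin of a listed thing).
The state is a dict: "time": time; "q": joint angles; "qd": joint speeds; "joint_efforts": joint torques, N m; "ee_pos": TCP position; "tcp_rot": TCP orientation; "wrist_force": force on the tool from outside, world axes, zero at the start; "torque": the same for the moment, N m; "opening": finger opening in m.
Only numpy, scipy, OpenCV 4.12 (cv2) and the standard library are available. Lean on these libraries where they do the work, as an engineer would, in place of code of your own. Each camera call takes 0.05 s, during which the arm holds its last target.

TASK

Pack the changeover kit for the wire stripping machine into the yellow tray: stand the large feed roller in the round nest, the long blade holder lengthwise in the long nest and the guide nozzle upright in the square nest, and put the spacer collar over the post, each flat on its nest's floor. Leave the small roller and the short blade holder where they are on the mat, undisturbed.

Things in the scene. Friction and masses are not known exactly. Their poses are not given: they have to be found in the camera images.
- feed_roller: The large feed roller: a plain aluminium cylinder with a knurled rim, 50 mm diameter, 30 mm tall, standing flat, its flat top closed but for a small dark screw head (10 mm) in the middle. Origin: centre of its underside, z up. It goes into the round nest.
- blade_holder: The long blade holder: a dark steel block 64 mm long (its x) by 24 mm wide (its y) by 30 mm tall; along the middle of its top stand two bright blades 3 mm thick that rise 10 mm more (40 mm in all). Origin: centre of its underside, z up. It goes into the long nest.
- guide_nozzle: The guide nozzle: brass, round, standing upright; a foot flange 32 mm in diameter and 12 mm high, above it a straight shank 18 mm in diameter from 14 to 50 mm height, then a tapered tip, 60 mm tall in all. Origin: centre of its underside, z up. It goes into the square nest.
- spacer_collar: The spacer collar: a plain steel ring, 42 mm outer and 26 mm inner diameter, 30 mm tall, lying flat, open right through. Origin: centre of its underside, z up. It goes over the post of the post nest.
- small_roller: A look-alike that stays on the mat: a roller just like the feed roller but only 34 mm in diameter (30 mm tall). Origin: centre of its underside. All six loose parts stand on a blue 2 mm mat, 280 by 320 mm, in two rows of three about 105 mm apart, shuffled; each weighs 0.05 to 0.35 kg.
- short_holder: A look-alike that stays on the mat: a blade holder just like the long one but only 40 mm long (24 mm wide, 30 mm tall, blades to 40 mm). Origin: centre of its underside, x along its length. Clipboard, screwdriver and water bottle lie beyond 0.74 m from the robot's axis.
- round_nest: Grey plastic nest, fixed in the yellow tray: a 90 mm square plate with a round rim of 68 mm inner and 80 mm outer diameter. Origin: centre of the underside of the plate, z up; the floor inside is at z = +4 mm, the rim's top at +12 mm.
- long_nest: Grey plastic nest, fixed in the yellow tray: a 90 mm square plate with a rectangular rim, inside 80 mm long (its x) by 42 mm (its y), rim 5 mm thick. Origin: centre of the underside of the plate; floor at z = +4 mm, rim's top at +12 mm. The blade holder lies in it lengthwise, either way round. The four nests fill the tray 2 by 2, 100 mm apart, in an order that changes, turned with it.
- square_nest: Grey plastic nest, fixed in the yellow tray: a 90 mm square plate with a square rim, inside 50 by 50 mm, rim 6 mm thick. Origin: centre of the underside of the plate; floor at z = +4 mm, rim's top at +12 mm. The yellow tray is 214 mm square, its 5 mm wall rises 16 mm above the bench. Tray and mat lie left and right of the robot, either way round.
- post_nest: Grey plastic nest, fixed in the yellow tray: a 90 mm square plate, no rim, with one upright steel post in its middle, 10 mm in diameter, its top 24 mm above the floor. Origin: centre of the underside of the plate; floor at z = +4 mm, post's top at +28 mm.

How it is judged:
By the outcome, as a careful person would: the job done as asked, in the order asked, and still so for the second after the job is handed in, with the robot touching nothing.
It also fails if it takes over 102 s, if anything falls off the work surface, if the arm or the gripper's body presses on something with over 40 N, if the wrist force passes 120 N, or if a joint passes its speed limit or range.

## Working session

There is one attempt and no reset: what is moved stays moved. The work goes in short steps, Python scripts to look and compute and a shell command to move; the robot and the scene stay as the last step left them, time stands still between calls to the robot, and variables do not carry over. Pictures are saved under pics/ and viewed, and the job is handed in when it is done.

```bash
mkdir -p pics; cat > h.py <<'E'
import numpy as np, cv2
from workcell import bot
def snap(cam,fn=None):
    p=bot.camera(cam)
    if fn: cv2.imwrite('pics/'+fn,p['frame'][:,:,::-1])
    return p
def ray(p,u,v,z):
    R=np.array(p['R']);t=np.array(p['t'])
    d=R.T@np.array([(u-p['cx'])/p['fx'],(v-p['cy'])/p['fy'],1]); c=-R.T@t
    return c+d*(z-c[2])/d[2]
def proj(p,X):
    x=np.array(p['R'])@np.array(X)+np.array(p['t']); return np.array([p['fx']*x[0]/x[2]+p['cx'],p['fy']*x[1]/x[2]+p['cy']])
names={'feed_roller':.002,'blade_holder':.002,'guide_nozzle':.002,'spacer_collar':.002,'small_roller':.002,'short_holder':.002,'round_nest':.0,'long_nest':.0,'square_nest':.0,'post_nest':.0}
E
python3 - <<'E'
from h import *
o=bot.get_obs();print({k:np.round(v,4).tolist() for k,v in o.items()})
for c in('top','scene'):
    p=snap(c,c+'0.png')
    print(c,p['fx'],p['cx'],p['cy'],np.round(-np.array(p['R']).T@p['t'],3),np.round(p['R'],3).tolist())
    for n,z in names.items():
        print(n,end=' ')
        for d in bot.tip_of(n,p)[:3]:
            u,v=d['centre'][0]*640,d['centre'][1]*400
            print(round(d['conf'],2),round(u,1),round(v,1),np.round(ray(p,u,v,z)[:2],4),end=' | ')
        print()
E
```

```text
{'time': 0.0, 'q': [-66.2355, 5.0096, 10.0338, 95.1016, -0.0006, 90.0033], 'qd': [-0.046, 0.0655, 0.0708, -0.0095, -0.0594, -0.0842], 'joint_efforts': [0.0043, -52.0388, 46.4809, 0.0162, 0.0001, -0.0001], 'ee_pos': [0.2215, -0.5032, 0.2496], 'tcp_rot': [-89.5882, 89.9226, 114.1729], 'wrist_force': [-0.188, 0.906, -0.291], 'torque': [0.0081, 0.053, 0.035], 'opening': 0.0856}
top 508.7253415632438 322.3498122212917 189.31845347040266 [2.900e-01 1.000e-03 1.254e+00] [[0.022, -1.0, -0.013], [-0.981, -0.019, -0.194], [0.194, 0.017, -0.981]]
feed_roller 0.48 435.3 171.0 [ 0.59   -0.2611] | 
blade_holder 0.49 295.2 164.7 [0.5997 0.0928] | 
guide_nozzle 0.61 250.5 208.9 [0.4841 0.2006] | 
spacer_collar 0.69 211.0 166.5 [0.5908 0.3064] | 
small_roller 0.75 247.4 165.3 [0.5957 0.2139] | 
short_holder 0.49 205.8 212.8 [0.472  0.3117] | 
round_nest 0.97 432.6 171.9 [ 0.588  -0.2545] | 
long_nest 0.55 390.5 173.1 [ 0.5829 -0.1486] | 
square_nest 0.79 393.3 213.4 [ 0.4803 -0.1551] | 
post_nest 0.71 433.5 215.1 [ 0.4781 -0.2546] | 0.66 248.7 208.8 [0.4846 0.2054] | 0.35 293.8 166.9 [0.5943 0.0962] | 
scene 476.60217105718425 319.4135574865042 204.39678086032956 [ 0.914 -0.613  0.609] [[0.832, 0.554, 0.009], [0.35, -0.513, -0.784], [-0.43, 0.655, -0.621]]
feed_roller 0.71 337.9 183.6 [0.4874 0.1106] | 
blade_holder 0.94 381.2 201.2 [0.5943 0.1085] | 
guide_nozzle 0.83 356.0 161.6 [0.4762 0.208 ] | 0.17 406.2 176.4 [0.5982 0.2194] | 
spacer_collar 0.88 420.1 156.1 [0.589  0.3141] | 
small_roller 0.5 404.2 180.1 [0.6008 0.2041] | 
short_holder 0.6 379.4 142.3 [0.4801 0.3151] | 
round_nest 0.87 269.4 321.3 [ 0.592  -0.2605] | 
long_nest 0.76 302.3 279.1 [ 0.5833 -0.1589] | 
square_nest 0.85 259.4 253.6 [ 0.4829 -0.1517] | 
post_nest 0.62 220.7 288.5 [ 0.4822 -0.2529] |
```

```bash
python3 - <<'E'
import cv2
a=cv2.imread('pics/top0.png')
cv2.imwrite('pics/top0_parts.png',cv2.resize(a[130:250,170:330],None,fx=5,fy=5,interpolation=cv2.INTER_CUBIC))
cv2.imwrite('pics/top0_tray.png',cv2.resize(a[130:250,360:480],None,fx=5,fy=5,interpolation=cv2.INTER_CUBIC))
E
```

```text
(no output)
```

View pics/top0_parts.png

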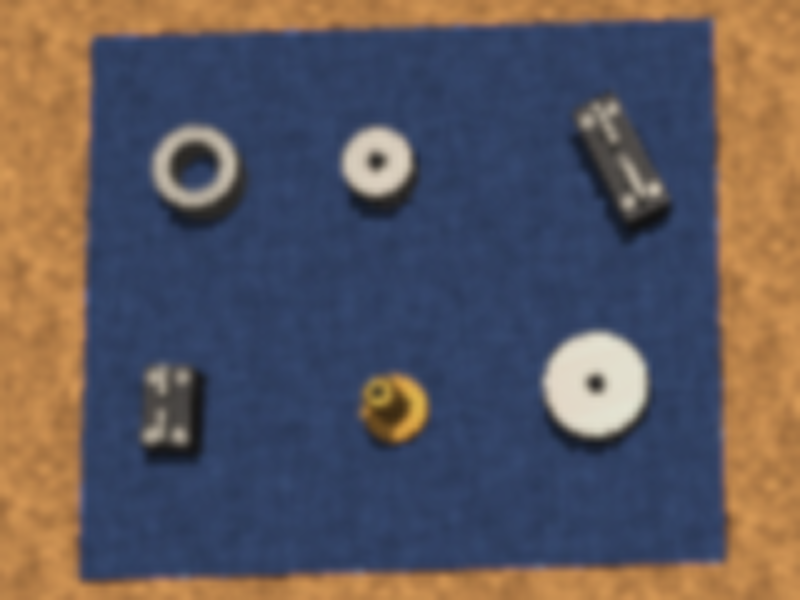

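View pics/top0_tray.png

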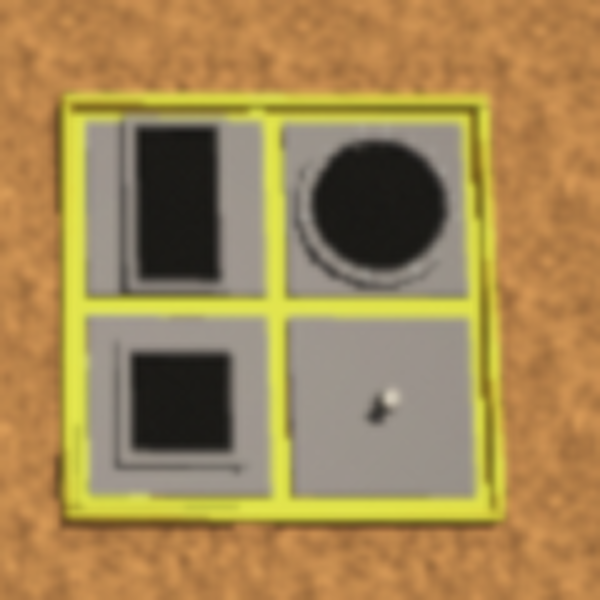

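View pics/scene0.png

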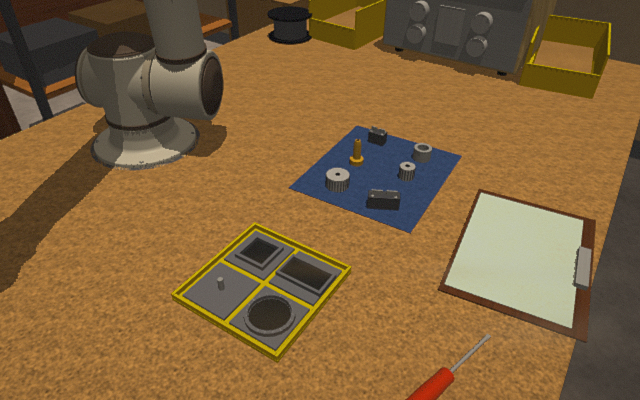

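View pics/top0.png

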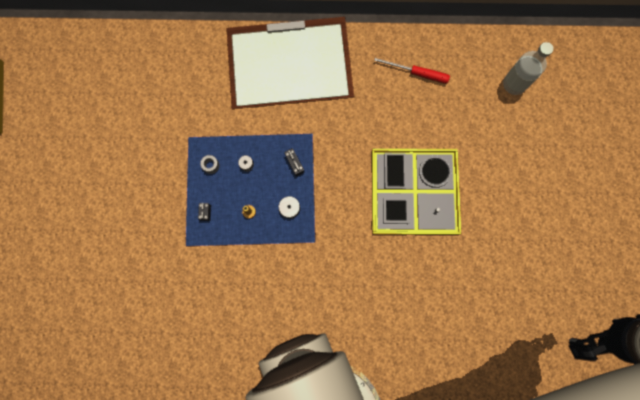

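```bash
python3 - <<'E'
from h import *
p=snap('top'); s=snap('scene')
f=lambda x,y,ox,oy:((x+.5)/5-.5+ox,(y+.5)/5-.5+oy)
for n,x,y,z in [('roller',596,384,.032),('collar',196,168,.032),('small',377,160,.032),('noz tip',379,391,.062),('noz flange',396,409,.014)]:
    print(n,np.round(ray(p,*f(x,y,170,130),z),4))
for n,x,y in [('hA',575,105),('hB',612,93),('hC',667,190),('hD',628,208)]:
    print(n,np.round(ray(p,*f(x,y,170,130),.032),4))
T=[np.round(ray(p,*f(x,y,360,130),.016),4) for x,y in [(64,95),(488,96),(501,518),(66,518)]]
print('tray',*T,np.mean(T,0),[np.linalg.norm(T[i]-T[(i+1)%4]) for i in range(4)])
print('post',ray(p,*f(391,397,360,130),.028))
T=[np.round(ray(s,x,y,.016),4) for x,y in [(255,224),(351,269),(276,356),(173,293)]]
print('trayS',*T,np.mean(T,0),[np.linalg.norm(T[i]-T[(i+1)%4]) for i in range(4)])
print('noz tip S', ray(s,357,139.5,.062)); print('roller topS',ray(s,338,172.5,.032)); print('collar topS',ray(s,423,147.5,.032))
a=cv2.imread('pics/scene0.png')
cv2.imwrite('pics/sceneparts.png',cv2.resize(a[120:240,290:450],None,fx=5,fy=5,interpolation=cv2.INTER_CUBIC))
cv2.imwrite('pics/holder.png',cv2.resize(cv2.imread('pics/top0.png')[145:180,280:310],None,fx=16,fy=16,interpolation=cv2.INTER_CUBIC))
print(bot.look_for('guide_nozzle',p)[:1],bot.look_for('blade_holder',p)[:1])
E
```

```text
roller [0.4875 0.1027 0.032 ]
collar [0.592  0.3051 0.032 ]
small [0.5978 0.2153 0.032 ]
noz tip [0.4772 0.2033 0.062 ]
noz flange [0.4759 0.2026 0.014 ]
hA [0.6278 0.1181 0.032 ]
hB [0.6343 0.0999 0.032 ]
hC [0.5852 0.071  0.032 ]
hD [0.5757 0.09   0.032 ]
tray [ 0.6415 -0.1014  0.016 ] [ 0.645  -0.3141  0.016 ] [ 0.4325 -0.3142  0.016 ] [ 0.4281 -0.103   0.016 ] [ 0.536775 -0.208175  0.016   ] [np.float64(0.21272879447785153), np.float64(0.2125000235294105), np.float64(0.21124582836117733), np.float64(0.21340599804129215)]
post [ 0.48899978 -0.25964881  0.028     ]
trayS [ 0.4364 -0.1062  0.016 ] [ 0.6475 -0.105   0.016 ] [ 0.6462 -0.3123  0.016 ] [ 0.4366 -0.3126  0.016 ] [ 0.541675 -0.209025  0.016   ] [np.float64(0.21110341067827393), np.float64(0.2073040761779662), np.float64(0.20960021469454654), np.float64(0.20640009689920202)]
noz tip S [0.47605036 0.20569099 0.062     ]
roller topS [0.48737787 0.1091314  0.032     ]
collar topS [0.59539764 0.30584669 0.032     ]
[{'bbox': [0.3825, 0.512, 0.0219, 0.0307], 'conf': 0.63}] [{'bbox': [0.4422, 0.3765, 0.0311, 0.065], 'conf': 0.82}]
```

View pics/sceneparts.png

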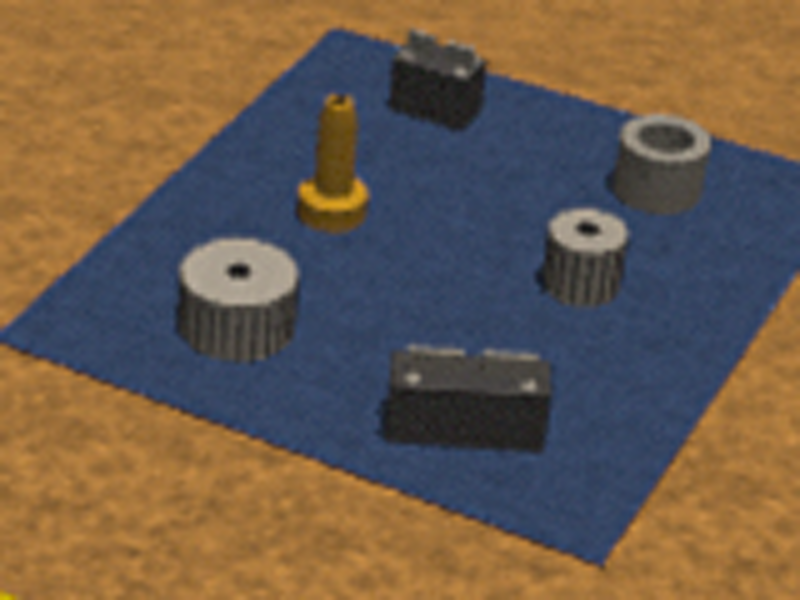

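View pics/holder.png

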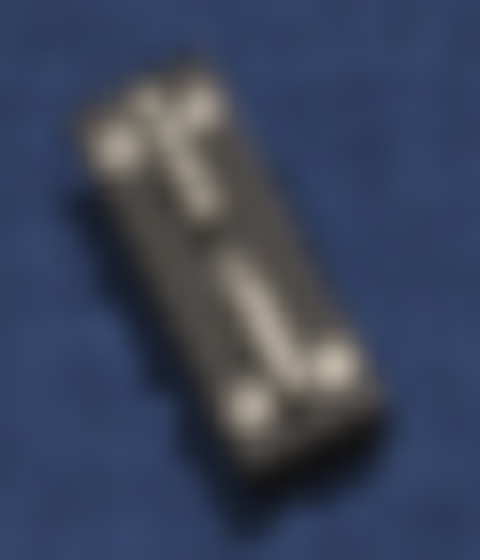

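```bash
cat >> h.py <<'E'
from scipy.spatial.transform import Rotation as Ro
def plan(x,y,z,jaw=None):
    """shift+rotvec in tool axes from measured pose; jaw=world heading (deg) of jaw axis, mod 180"""
    o=bot.get_obs(); R=Ro.from_euler('xyz',o['tcp_rot'],degrees=True)
    ya=R.as_matrix()[:,1]; h=np.degrees(np.arctan2(ya[1],ya[0]))
    d=R.inv().apply(np.array([x,y,z])-o['ee_pos'])
    out=[('shift',np.round(d,4).tolist()),('jawnow',round(h,2)),('q6',round(o['q'][5],1)),('t',round(o['time'],2))]
    if jaw is not None:
        dl=(jaw-h+90)%180-90
        X=np.array([0,0,-1.]); 
        for k in (dl,dl-180*np.sign(dl)):
            a=np.radians(h+k); Y=np.array([np.cos(a),np.sin(a),0]); Rt=Ro.from_matrix(np.stack([X,Y,np.cross(X,Y)],1))
            out.append(('rot',np.round((R.inv()*Rt).as_rotvec(degrees=True),2).tolist()))
    for k in out: print(*k)
E
python3 - <<'E'
from h import *
p=snap('top'); s=snap('scene')
g=lambda x,y:((x+.5)/16-.5+280,(y+.5)/16-.5+145)
f=lambda x,y:((x+.5)/5-.5+290,(y+.5)/5-.5+120)
S=[ray(p,*g(x,y),.032) for x,y in [(115,147),(202,104),(247,407),(334,365)]];print(np.round(S,4),np.mean(S,0))
B=[ray(p,*g(x,y),.042) for x,y in[(150,95),(300,388)]];print('blades',np.round(B,4),np.mean(B,0),np.degrees(np.arctan2(*(B[0]-B[1])[[1,0]])))
print('S screws',ray(s,*f(413,378),.032),ray(s,*f(530,386),.032))
print('S blade ends',ray(s,*f(410,347),.042),ray(s,*f(540,356),.042))
for n,x,y,z in [('roller',238,271,.032),('collar',665,137,.032),('small',588,229,.032),('noz tip',341,99,.062)]: print(n,ray(s,*f(x,y),z))
m=lambda w:np.round(w,1)
plan(.4875,.105,.12,90)
E
```

```text
[[0.6199 0.1125 0.032 ]
 [0.627  0.0992 0.032 ]
 [0.5788 0.0906 0.032 ]
 [0.5857 0.0774 0.032 ]] [0.60287442 0.09494362 0.032     ]
blades [[0.6256 0.1065 0.042 ]
 [0.5796 0.0819 0.042 ]] [0.60259055 0.09418585 0.042     ] 28.151353338463085
S screws [0.58609826 0.07998774 0.032     ] [0.6272129  0.10171026 0.032     ]
S blade ends [0.58092753 0.08532556 0.042     ] [0.62664283 0.10930063 0.042     ]
roller [0.4885425 0.1040511 0.032    ]
collar [0.59373105 0.30735299 0.032     ]
small [0.59747886 0.2175538  0.032     ]
noz tip [0.47730625 0.20708273 0.062     ]
shift [0.1303, -0.4496, -0.4885]
jawnow -66.24
q6 90.0
t 1.4
rot [23.76, -0.0, 0.0]
rot [-156.24, -0.0, -0.0]
```

```bash
python3 - <<'E'
from h import *
plan(.488,.1034,.10)
E
```

```text
shift [0.1503, -0.448, -0.4883]
jawnow -66.24
q6 90.0
t 1.4
```

```bash
python3 -m handwheel '[[0,0,0,0.15,-0.448,-0.488,-1],[0,0,0,0.15,-0.448,-0.488,-1],[0,0,0,0.15,-0.448,-0.488,-1],[0,0,0,0.15,-0.448,-0.488,-1],[0,0,0,0.15,-0.448,-0.488,-1],[0,0,0,0.15,-0.448,-0.488,-1],[0,0,0,0.15,-0.448,-0.488,-1],[0,0,0,0.15,-0.448,-0.488,-1],[0,0,0,0.15,-0.448,-0.488,-1],[0,0,0,0.15,-0.448,-0.488,-1],[0,0,0,0.15,-0.448,-0.488,-1],[0,0,0,0.15,-0.448,-0.488,-1],[0,0,0,0.15,-0.448,-0.488,-1],[0,0,0,0.15,-0.448,-0.488,-1],[0,0,0,0.15,-0.448,-0.488,-1],[0,0,0,0.15,-0.448,-0.488,-1]]' 40
python3 - <<'E'
from h import *
plan(.488,.1034,.030)
p=snap('scene'); a=p['frame'][80:240,260:460,::-1]
cv2.imwrite('pics/s1.png',cv2.resize(a,None,fx=3.5,fy=3.5))
E
```

```text
time: 3.4
ee_pos: [0.4878, 0.1027, 0.1006]
tcp_rot: [170.3, 90.0, 14.0]
wrist_force: [0.2, 0.0, -0.0]
opening: 0.0851
shift [0.0706, -0.0005, -0.0004]
jawnow -66.29
q6 168.2
t 3.4
```

View pics/s1.png

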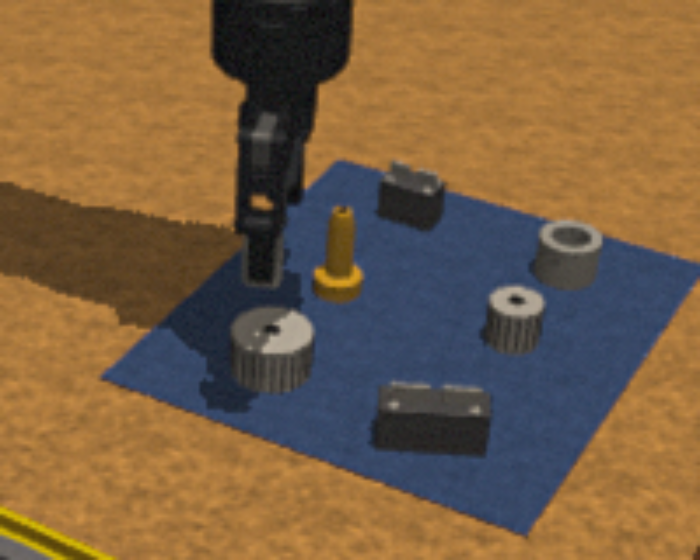

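```bash
python3 -m handwheel '[[0,0,0,0.03,0,0,-1],[0,0,0,0.055,0,0,-1],[0,0,0,0.071,-0.0005,0,-1],[0,0,0,0.071,-0.0005,0,-1],[0,0,0,0.071,-0.0005,0,-0.3],[0,0,0,0.071,-0.0005,0,0],[0,0,0,0.071,-0.0005,0,0.3],[0,0,0,0.071,-0.0005,0,0.3],[0,0,0,0.071,-0.0005,0,0.3],[0,0,0,0.071,-0.0005,0,0.3],[0,0,0,0.071,-0.0005,0,0.3]]' 40
python3 - <<'E'
from h import *
p=snap('scene'); a=p['frame'][80:240,260:460,::-1]
cv2.imwrite('pics/s2.png',cv2.resize(a,None,fx=3.5,fy=3.5))
E
```

```text
time: 4.82
ee_pos: [0.4882, 0.1039, 0.0306]
tcp_rot: [163.4, 89.9, 7.2]
wrist_force: [-1.0, -1.0, 5.7]
opening: 0.0488
```

View pics/s2.png

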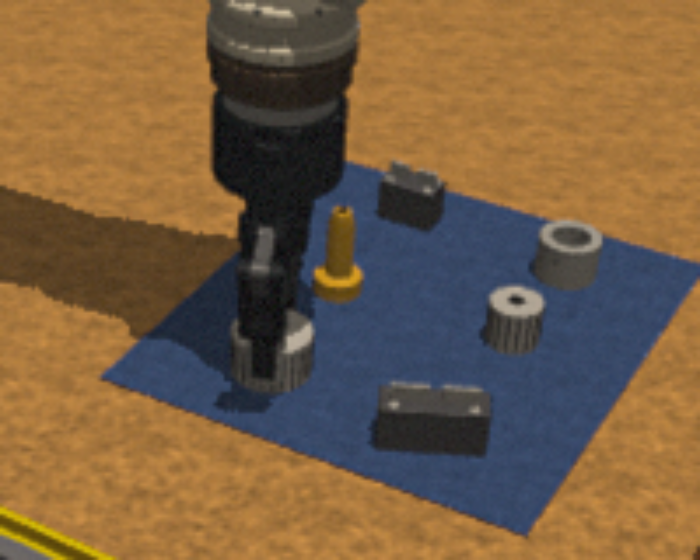

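```bash
python3 -m handwheel '[[0,0,0,-0.03,0,0,0.4],[0,0,0,-0.06,0,0,0.4],[0,0,0,-0.08,0,0,0.4],[0,0,0,-0.08,0,0,0.4]]' 40
python3 - <<'E'
from h import *
print(bot.get_obs()['opening'],bot.get_obs()['wrist_force'])
plan(.588,-.2568,.10,-66.3)
E
```

```text
time: 5.38
ee_pos: [0.4884, 0.104, 0.1107]
tcp_rot: [169.3, 89.8, 13.1]
wrist_force: [-0.1, -0.3, -2.3]
opening: 0.0483
0.04826412651656442 [-0.12403692 -0.31212948 -2.33836115]
shift [0.0108, 0.3703, 0.0542]
jawnow -66.23
q6 168.3
t 5.38
rot [0.07, -0.16, -0.03]
rot [-179.93, 0.05, -0.25]
```

```bash
python3 -m handwheel '[[0,0,0,0,0.03,0.0044,0.4],[0,0,0,0.01,0.075,0.011,0.4],[0,0,0,0.01,0.12,0.0175,0.4],[0,0,0,0.01,0.165,0.024,0.4],[0,0,0,0.01,0.21,0.031,0.4],[0,0,0,0.01,0.255,0.0375,0.4],[0,0,0,0.01,0.3,0.044,0.4],[0,0,0,0.01,0.34,0.05,0.4],[0,0,0,0.01,0.37,0.054,0.4],[0,0,0,0.01,0.37,0.054,0.4],[0,0,0,0.01,0.37,0.054,0.4]]' 40
python3 - <<'E'
from h import *
plan(.588,-.2568,.04)
p=snap('scene'); a=p['frame'][190:370,150:370,::-1]
cv2.imwrite('pics/s3.png',cv2.resize(a,None,fx=3.2,fy=3.2))
a=snap('top')['frame'][110:260,330:520,::-1]
cv2.imwrite('pics/t3.png',cv2.resize(a,None,fx=3.2,fy=3.2))
E
```

```text
time: 6.75
ee_pos: [0.5867, -0.2561, 0.0981]
tcp_rot: [-53.3, 89.9, 150.5]
wrist_force: [0.3, 0.7, -2.0]
opening: 0.0487
shift [0.0581, 0.0013, -0.001]
jawnow -66.24
q6 132.7
t 6.75
```

View pics/s3.png

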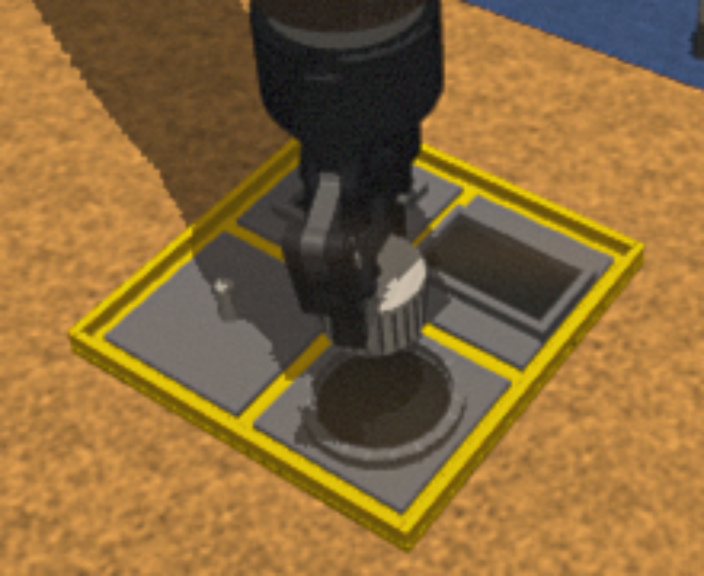

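```bash
python3 -m handwheel '[[0,0,0,0.02,0.0005,-0.0005,0.4],[0,0,0,0.04,0.001,-0.001,0.4],[0,0,0,0.055,0.001,-0.001,0.4],[0,0,0,0.06,0.001,-0.001,0.4],[0,0,0,0.06,0.001,-0.001,0.4]]' 40
python3 -m handwheel '[[0,0,0,0.001,0,0,0.4],[0,0,0,0.002,0,0,0.4],[0,0,0,0.002,0,0,0.4]]' 40
```

```text
time: 7.48
ee_pos: [0.5884, -0.2571, 0.0391]
tcp_rot: [-45.5, 90.0, 158.2]
wrist_force: [-0.5, -0.3, -2.5]
opening: 0.0488
time: 7.85
ee_pos: [0.5888, -0.2573, 0.0376]
tcp_rot: [129.6, 90.0, -26.6]
wrist_force: [0.0, 0.6, -0.1]
opening: 0.0484
```

```bash
python3 -m handwheel '[[0,0,0,0.001,0,0,0.4],[0,0,0,0.001,0,0,0.4]]' 40
python3 - <<'E'
from h import *
p=snap('scene'); a=p['frame'][230:370,200:340,::-1]
cv2.imwrite('pics/s4.png',cv2.resize(a,None,fx=4,fy=4))
E
```

```text
time: 8.1
ee_pos: [0.5887, -0.2573, 0.0376]
tcp_rot: [130.8, 89.9, -25.5]
wrist_force: [-2.9, 2.2, 7.5]
opening: 0.048
```

View pics/s4.png

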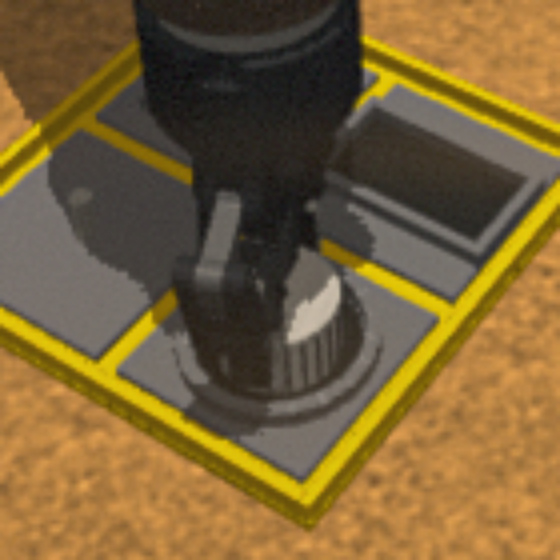

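```bash
python3 -m handwheel '[[0,0,0,-0.0005,0,0,0],[0,0,0,-0.0005,0,0,-0.3],[0,0,0,-0.0005,0,0,-0.6],[0,0,0,-0.0005,0,0,-0.6],[0,0,0,-0.02,0,0,-0.6],[0,0,0,-0.06,0,0,-0.6],[0,0,0,-0.09,0,0,-0.8],[0,0,0,-0.09,0,0,-1]]' 40
python3 - <<'E'
from h import *
p=snap('scene'); a=p['frame'][230:370,200:340,::-1]
cv2.imwrite('pics/s5.png',cv2.resize(a,None,fx=4,fy=4))
plan(.603,.0957,.10,-62)
E
```

```text
time: 9.15
ee_pos: [0.59, -0.2577, 0.1309]
tcp_rot: [132.9, 89.6, -23.3]
wrist_force: [0.5, -1.0, -0.1]
opening: 0.0854
shift [0.0283, -0.3178, -0.1548]
jawnow -66.24
q6 132.6
t 9.2
rot [-4.24, -0.13, -0.15]
rot [175.76, -0.23, 0.2]
```

View pics/s5.png

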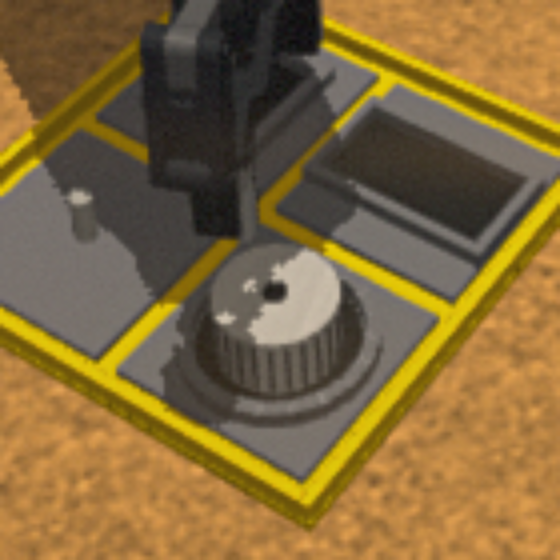

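```bash
python3 -m handwheel '[[-4.2,0,0,0,-0.05,-0.024,-1],[-4.2,0,0,0.01,-0.1,-0.049,-1],[-4.2,0,0,0.028,-0.15,-0.073,-1],[-4.2,0,0,0.028,-0.2,-0.097,-1],[-4.2,0,0,0.028,-0.25,-0.122,-1],[-4.2,0,0,0.028,-0.318,-0.155,-1],[-4.2,0,0,0.028,-0.318,-0.155,-1],[-4.2,0,0,0.028,-0.318,-0.155,-1],[-4.2,0,0,0.028,-0.318,-0.155,-1]]' 40
python3 - <<'E'
from h import *
p=snap('scene'); a=p['frame'][80:240,300:460,::-1]
cv2.imwrite('pics/s6.png',cv2.resize(a,None,fx=3.5,fy=3.5))
plan(.603,.0957,.032,-62)
E
```

```text
time: 10.32
ee_pos: [0.6021, 0.0951, 0.098]
tcp_rot: [4.8, 90.0, -147.3]
wrist_force: [0.2, 0.8, -0.1]
opening: 0.0856
shift [0.0661, -0.0004, -0.0011]
jawnow -62.13
q6 161.1
t 10.38
rot [-0.13, 0.02, -0.01]
rot [179.87, -0.01, -0.04]
```

View pics/s6.png

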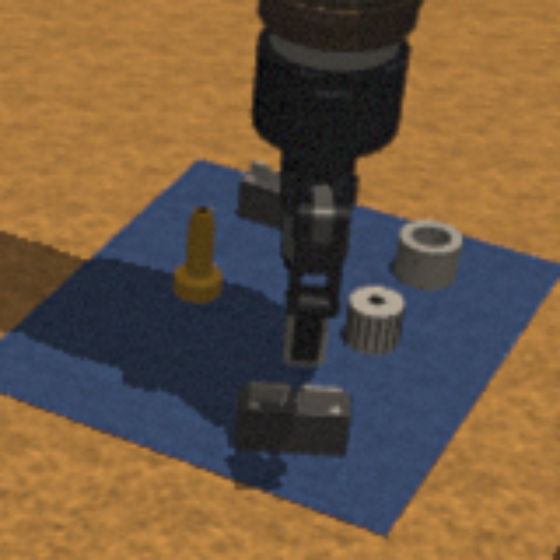

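```bash
python3 -m handwheel '[[0,0,0,0.03,0,-0.0005,-1],[0,0,0,0.055,0,-0.001,-1],[0,0,0,0.066,0,-0.001,-1],[0,0,0,0.066,0,-0.001,-1],[0,0,0,0.066,0,-0.001,-0.3],[0,0,0,0.066,0,-0.001,0],[0,0,0,0.066,0,-0.001,0.3],[0,0,0,0.066,0,-0.001,0.7],[0,0,0,0.066,0,-0.001,0.7],[0,0,0,0.066,0,-0.001,0.7],[0,0,0,0.066,0,-0.001,0.7],[0,0,0,0.066,0,-0.001,0.7]]' 40
python3 -m handwheel '[[0,0,0,-0.03,0,0,0.7],[0,0,0,-0.06,0,0,0.7],[0,0,0,-0.08,0,0,0.7],[0,0,0,-0.08,0,0,0.7]]' 40
python3 - <<'E'
from h import *
p=snap('scene'); a=p['frame'][80:240,300:460,::-1]
cv2.imwrite('pics/s7.png',cv2.resize(a,None,fx=3.5,fy=3.5))
plan(.5868,-.1568,.11,-89.2)
E
```

```text
time: 11.88
ee_pos: [0.6034, 0.097, 0.0329]
tcp_rot: [167.9, 89.9, 15.8]
wrist_force: [-0.3, -0.6, 6.8]
opening: 0.0231
time: 12.38
ee_pos: [0.6036, 0.0969, 0.1131]
tcp_rot: [159.1, 89.9, 7.0]
wrist_force: [0.2, -0.3, -4.6]
opening: 0.0231
shift [0.0017, 0.2164, 0.1333]
jawnow -62.03
q6 161.2
t 12.43
rot [27.17, 0.02, 0.0]
rot [-152.83, -0.0, 0.02]
```

View pics/s7.png

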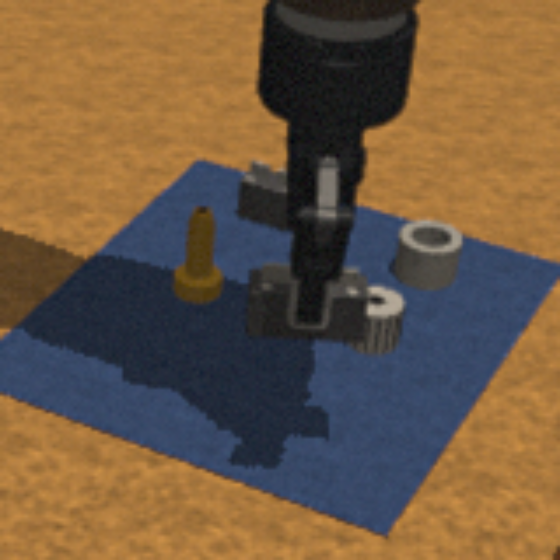

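```bash
python3 -m handwheel '[[4,0,0,0,0.025,0.015,0.7],[9,0,0,0,0.055,0.034,0.7],[14,0,0,0,0.09,0.055,0.7],[19,0,0,0,0.125,0.077,0.7],[24,0,0,0,0.16,0.098,0.7],[27.2,0,0,0,0.19,0.117,0.7],[27.2,0,0,0.002,0.2165,0.1335,0.7],[27.2,0,0,0.002,0.2165,0.1335,0.7],[27.2,0,0,0.002,0.2165,0.1335,0.7],[27.2,0,0,0.002,0.2165,0.1335,0.7]]' 40
python3 - <<'E'
from h import *
plan(.5868,-.1568,.043,-89.2)
p=snap('scene'); a=p['frame'][190:370,170:370,::-1]
cv2.imwrite('pics/s8.png',cv2.resize(a,None,fx=3.2,fy=3.2))
E
```

```text
time: 13.68
ee_pos: [0.5866, -0.1561, 0.1097]
tcp_rot: [-25.0, 89.9, 155.8]
wrist_force: [0.7, 0.2, -2.1]
opening: 0.0231
shift [0.0667, 0.0008, -0.0002]
jawnow -89.17
q6 164.3
t 13.68
rot [0.03, 0.05, 0.02]
rot [-179.97, -0.03, 0.07]
```

View pics/s8.png

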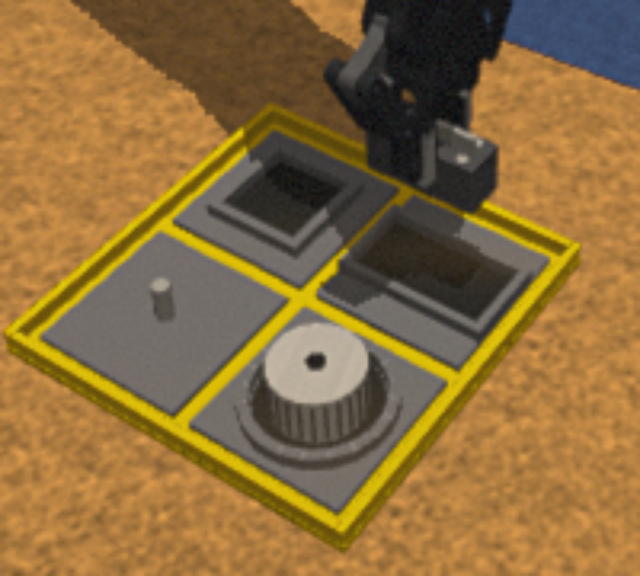

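```bash
python3 -m handwheel '[[0,0,0,0.02,0.0005,0,0.7],[0,0,0,0.045,0.0005,0,0.7],[0,0,0,0.06,0.0005,0,0.7],[0,0,0,0.067,0.0005,0,0.7],[0,0,0,0.067,0.0005,0,0.7]]' 40
python3 -m handwheel '[[0,0,0,0.001,0,0,0.7],[0,0,0,0.002,0,0,0.7],[0,0,0,0.002,0,0,0.7]]' 40
python3 -m handwheel '[[0,0,0,0.001,0,0,0.7],[0,0,0,0.0015,0,0,0.7],[0,0,0,0.0015,0,0,0.7]]' 40
python3 - <<'E'
from h import *
p=snap('scene'); a=p['frame'][190:370,200:400,::-1]
cv2.imwrite('pics/s9.png',cv2.resize(a,None,fx=3.2,fy=3.2))
E
```

```text
time: 14.35
ee_pos: [0.5867, -0.1573, 0.0433]
tcp_rot: [-20.2, 90.0, 160.5]
wrist_force: [0.2, -0.1, -3.5]
opening: 0.0234
time: 14.72
ee_pos: [0.5869, -0.1575, 0.0416]
tcp_rot: [168.7, 90.0, -10.5]
wrist_force: [0.0, -0.6, -3.3]
opening: 0.023
time: 15.1
ee_pos: [0.5867, -0.1575, 0.04]
tcp_rot: [166.1, 90.0, -13.2]
wrist_force: [-1.5, -0.1, -0.0]
opening: 0.0233
```

View pics/s9.png

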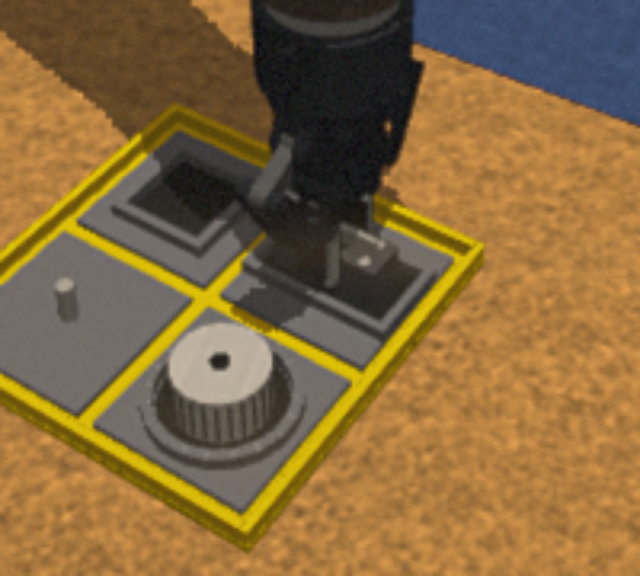

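```bash
python3 -m handwheel '[[0,0,0,0.0005,0,0,0.7],[0,0,0,0.0005,0,0,0.4],[0,0,0,0.0005,0,0,0],[0,0,0,0,0,0,0],[0,0,0,0,0,0,-0.2],[0,0,0,-0.02,0,0,-0.2],[0,0,0,-0.06,0,0,-0.2],[0,0,0,-0.09,0,0,-0.2],[0,0,0,-0.09,0,0,-0.2]]' 40
python3 - <<'E'
from h import *
p=snap('scene'); a=p['frame'][190:370,200:400,::-1]
cv2.imwrite('pics/s10.png',cv2.resize(a,None,fx=3.2,fy=3.2))
plan(.4772,.205,.12,-89.2)
E
```

```text
time: 16.27
ee_pos: [0.5882, -0.1579, 0.1342]
tcp_rot: [164.4, 89.7, -14.8]
wrist_force: [0.4, -0.2, -0.1]
opening: 0.0515
shift [0.0115, -0.3642, 0.1055]
jawnow -89.24
q6 164.2
t 16.32
rot [-0.04, -0.19, -0.05]
rot [179.96, -0.08, 0.3]
```

View pics/s10.png

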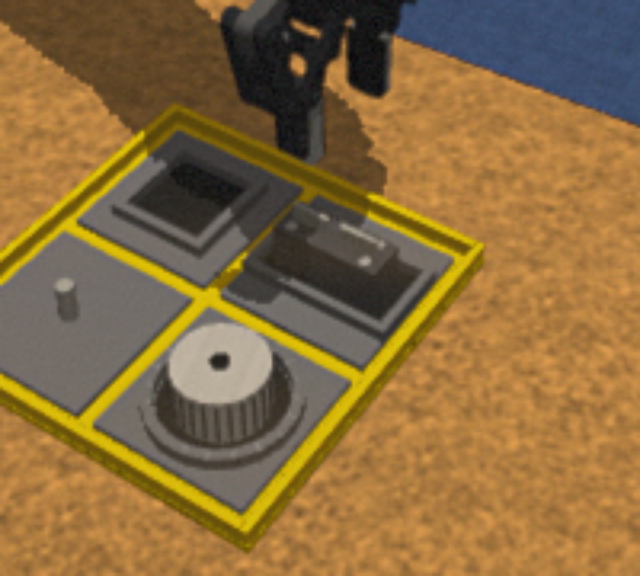

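```bash
python3 - <<'E'
from h import *
p=snap('scene')
cv2.imwrite('pics/s11.png',cv2.resize(p['frame'][240:310,260:360,::-1],None,fx=7,fy=7,interpolation=cv2.INTER_CUBIC))
t=snap('top')
cv2.imwrite('pics/t11.png',cv2.resize(t['frame'][140:245,365:470,::-1],None,fx=5.5,fy=5.5,interpolation=cv2.INTER_CUBIC))
for q in(p,t):
  for n in('blade_holder','feed_roller','long_nest','round_nest'):
    print(n,[(round(d['conf'],2),np.round(ray(q,d['centre'][0]*640,d['centre'][1]*400,.008 if 'nest' not in n else .004),4).tolist()) for d in bot.tip_of(n,q)[:2]])
E
```

```text
blade_holder [(0.9, [0.5826, -0.1537, 0.008]), (0.56, [0.4763, 0.3067, 0.008])]
feed_roller [(0.66, [0.5826, -0.2498, 0.008])]
long_nest [(0.68, [0.5911, -0.1612, 0.004])]
round_nest [(0.98, [0.5892, -0.2553, 0.004])]
blade_holder []
feed_roller []
long_nest [(0.55, [0.5868, -0.1639, 0.004])]
round_nest []
```

View pics/s11.png

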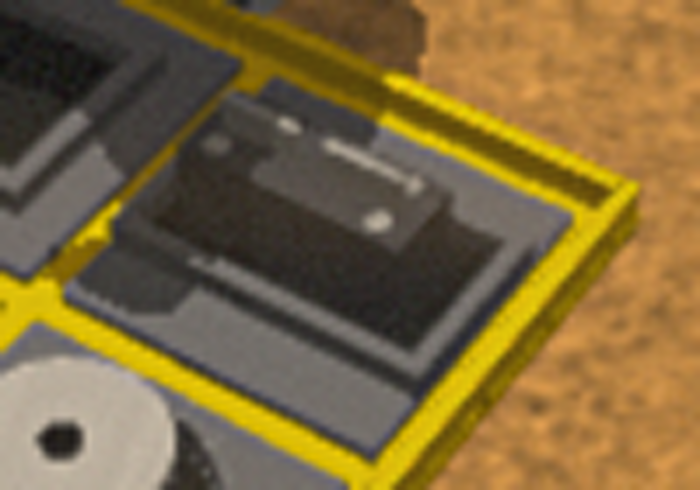

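View pics/t11.png

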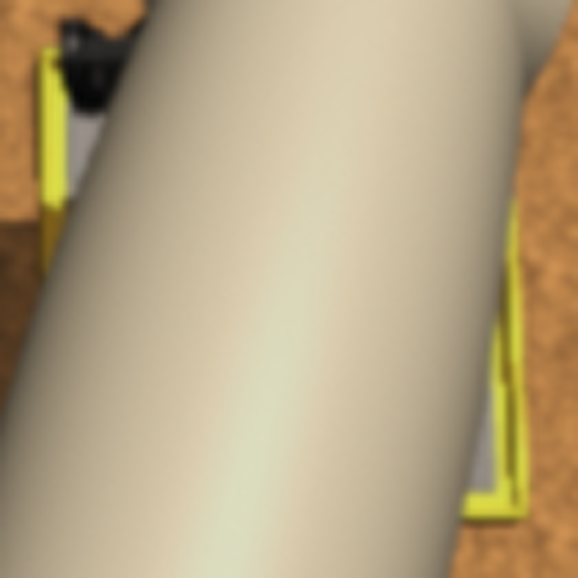

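```bash
python3 - <<'E'
from h import *
s=snap('scene')
f=lambda x,y:((x+.5)/7-.5+260,(y+.5)/7-.5+240)
print('hi');
for z in(.034,.0385):
  a,b=ray(s,*f(217,143),z),ray(s,*f(378,218),z);print(z,a,b,np.linalg.norm(a-b))
print('blade ends',ray(s,*f(415,186),.048),ray(s,*f(232,97),.048))
for n,x,y in[('near inner',410,350),('right inner',503,235)]: print(n,ray(s,*f(x,y),.016))
f5=lambda x,y:((x+.5)/3.2-.5+200,(y+.5)/3.2-.5+190)
print('left inner',ray(s,*f(122,222),.016)); 
for n,x,y in[('plate near',375,455),('plate right',572,212),('plate left',65,295)]: print(n,ray(s,*f(x,y),.006))
E
```

```text
hi
0.034 [ 0.56030925 -0.15982979  0.034     ] [ 0.60644462 -0.15851183  0.034     ] 0.046154191615270526
0.0385 [ 0.56308091 -0.16337684  0.0385    ] [ 0.60885505 -0.16206919  0.0385    ] 0.04579281910575739
blade ends [ 0.61533329 -0.15631803  0.048     ] [ 0.5627298  -0.15639987  0.048     ]
near inner [ 0.62670737 -0.17498295  0.016     ]
right inner [ 0.6250101  -0.13195292  0.016     ]
left inner [ 0.5461312  -0.18027407  0.016     ]
plate near [ 0.63282569 -0.19846531  0.006     ]
plate right [ 0.63011871 -0.10767168  0.006     ]
plate left [ 0.54329169 -0.19978511  0.006     ]
```

```bash
python3 - <<'E'
from h import *
plan(.4772,.205,.12,-45)
E
```

```text
shift [0.0096, -0.3639, 0.1046]
jawnow -89.23
q6 164.2
t 16.88
rot [-44.23, 0.02, 0.01]
rot [135.77, 0.02, -0.02]
```

```bash
python3 -m handwheel '[[-8,0,0,0,-0.05,0.0145,-0.2],[-16,0,0,0,-0.1,0.029,-0.2],[-24,0,0,0,-0.15,0.043,-0.2],[-32,0,0,0,-0.2,0.0575,-0.2],[-40,0,0,0,-0.25,0.072,-0.2],[-44.2,0,0,0,-0.3,0.086,-0.2],[-44.2,0,0,0.009,-0.35,0.1,-0.2],[-44.2,0,0,0.0095,-0.364,0.1045,-0.2],[-44.2,0,0,0.0095,-0.364,0.1045,-0.2],[-44.2,0,0,0.0095,-0.364,0.1045,-0.2],[-44.2,0,0,0.0095,-0.364,0.1045,-0.2]]' 40
python3 - <<'E'
from h import *
p=snap('scene'); a=p['frame'][80:240,290:450,::-1]
cv2.imwrite('pics/s12.png',cv2.resize(a,None,fx=3.5,fy=3.5))
t=snap('top');cv2.imwrite('pics/t12.png',t['frame'][:,:,::-1])
plan(.4772,.205,.039,-45)
E
```

```text
time: 18.25
ee_pos: [0.4779, 0.204, 0.1205]
tcp_rot: [134.9, 90.0, -0.2]
wrist_force: [-1.7, 0.6, -0.4]
opening: 0.0512
shift [0.0814, -0.001, -0.0001]
jawnow -45.12
q6 158.3
t 18.35
rot [-0.12, -0.01, -0.01]
rot [179.88, -0.02, 0.02]
```

View pics/s12.png

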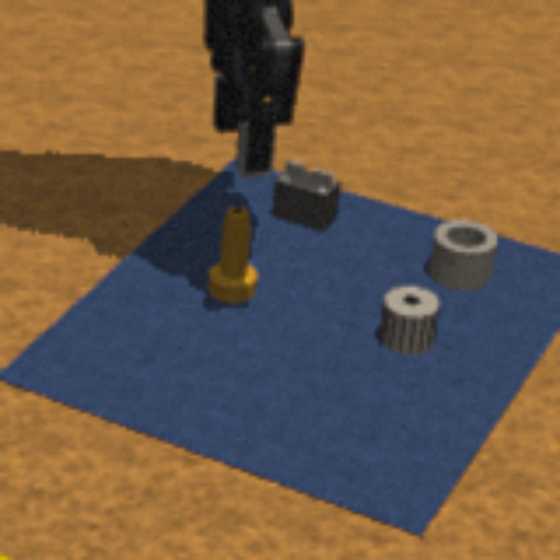

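View pics/t12.png

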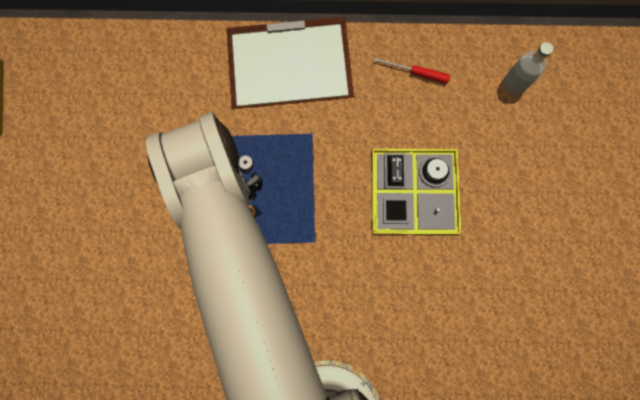

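```bash
python3 -m handwheel '[[0,0,0,0.02,-0.0005,0,-0.2],[0,0,0,0.045,-0.001,0,-0.2],[0,0,0,0.07,-0.001,0,-0.2],[0,0,0,0.081,-0.001,0,-0.2],[0,0,0,0.081,-0.001,0,-0.2]]' 40
python3 - <<'E'
from h import *
p=snap('scene'); a=p['frame'][80:200,300:420,::-1]
cv2.imwrite('pics/s13.png',cv2.resize(a,None,fx=5,fy=5))
E
```

```text
time: 18.98
ee_pos: [0.4765, 0.2054, 0.039]
tcp_rot: [-20.7, 89.9, -155.8]
wrist_force: [-0.3, -0.3, 1.5]
opening: 0.0512
```

View pics/s13.png

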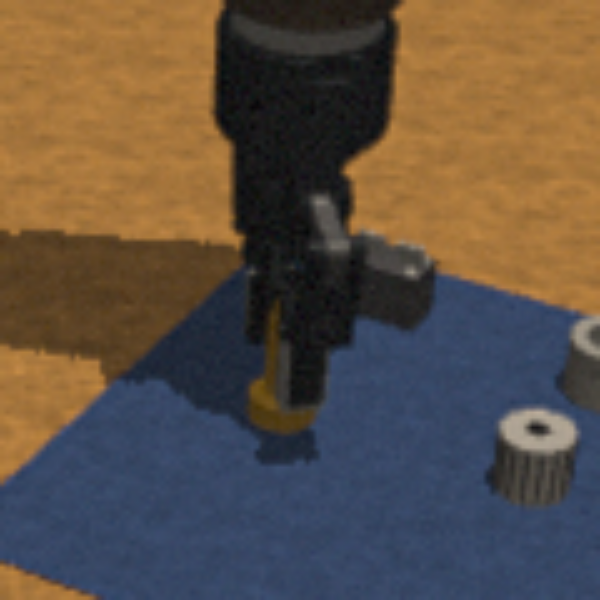

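```bash
python3 -m handwheel '[[0,0,0,-0.004,0,0,0],[0,0,0,-0.004,0,0,0.2],[0,0,0,-0.004,0,0,0.4],[0,0,0,-0.004,0,0,0.6],[0,0,0,-0.004,0,0,0.8],[0,0,0,-0.004,0,0,0.8],[0,0,0,-0.004,0,0,0.8],[0,0,0,-0.004,0,0,0.8]]' 40
python3 - <<'E'
from h import *
p=snap('scene'); a=p['frame'][80:200,300:420,::-1]
cv2.imwrite('pics/s14.png',cv2.resize(a,None,fx=5,fy=5))
E
```

```text
time: 20.02
ee_pos: [0.4768, 0.2059, 0.0437]
tcp_rot: [158.7, 90.0, 23.6]
wrist_force: [-0.9, -1.0, 5.4]
opening: 0.0171
```

View pics/s14.png

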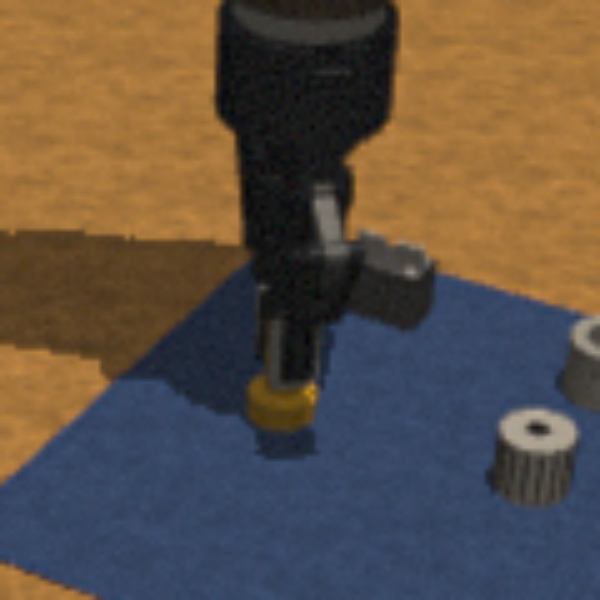

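```bash
python3 -m handwheel '[[0,0,0,-0.03,0,0,0.8],[0,0,0,-0.06,0,0,0.8],[0,0,0,-0.085,0,0,0.8],[0,0,0,-0.085,0,0,0.8]]' 40
python3 - <<'E'
from h import *
plan(.4868,-.1582,.12,-45)
E
```

```text
time: 20.58
ee_pos: [0.4774, 0.2061, 0.1296]
tcp_rot: [158.6, 89.9, 23.6]
wrist_force: [0.0, 0.1, -2.5]
opening: 0.0167
shift [0.0092, 0.2644, 0.2509]
jawnow -45.03
q6 158.4
t 20.57
rot [-0.03, -0.14, -0.05]
rot [179.97, -0.08, 0.22]
```

```bash
python3 -m handwheel '[[0,0,0,0,0.02,0.019,0.8],[0,0,0,0,0.05,0.0475,0.8],[0,0,0,0,0.085,0.081,0.8],[0,0,0,0,0.12,0.114,0.8],[0,0,0,0,0.155,0.147,0.8],[0,0,0,0,0.19,0.18,0.8],[0,0,0,0,0.225,0.213,0.8],[0,0,0,0.005,0.25,0.237,0.8],[0,0,0,0.009,0.2645,0.251,0.8],[0,0,0,0.009,0.2645,0.251,0.8],[0,0,0,0.009,0.2645,0.251,0.8]]' 40
python3 - <<'E'
from h import *
plan(.4868,-.1582,.054,-45)
p=snap('scene'); a=p['frame'][170:310,180:340,::-1]
cv2.imwrite('pics/s15.png',cv2.resize(a,None,fx=4,fy=4))
E
```

```text
time: 21.95
ee_pos: [0.4856, -0.1581, 0.1184]
tcp_rot: [-73.0, 89.9, 152.0]
wrist_force: [-0.1, -0.2, -1.4]
opening: 0.0163
shift [0.0644, 0.001, -0.0008]
jawnow -45.03
q6 117.0
t 21.95
rot [-0.03, 0.02, 0.08]
rot [179.97, 0.13, -0.04]
```

View pics/s15.png

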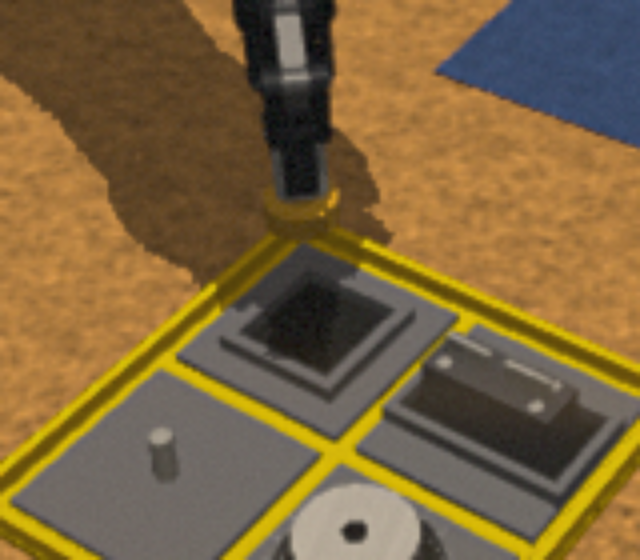

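```bash
python3 -m handwheel '[[0,0,0,0.02,0.0005,-0.0005,0.8],[0,0,0,0.045,0.0005,-0.0005,0.8],[0,0,0,0.06,0.0005,-0.0005,0.8],[0,0,0,0.0645,0.0005,-0.0005,0.8],[0,0,0,0.0645,0.0005,-0.0005,0.8]]' 40
python3 -m handwheel '[[0,0,0,0.001,0,0,0.8],[0,0,0,0.002,0,0,0.8],[0,0,0,0.002,0,0,0.8]]' 40
python3 -m handwheel '[[0,0,0,0.001,0,0,0.8],[0,0,0,0.0015,0,0,0.8],[0,0,0,0.0015,0,0,0.8]]' 40
```

```text
time: 22.62
ee_pos: [0.4869, -0.1585, 0.0551]
tcp_rot: [123.3, 90.0, -11.7]
wrist_force: [-0.2, 0.3, -1.4]
opening: 0.0171
time: 23.0
ee_pos: [0.4868, -0.1588, 0.053]
tcp_rot: [122.0, 90.0, -13.1]
wrist_force: [0.1, -0.4, -1.5]
opening: 0.0168
time: 23.38
ee_pos: [0.4866, -0.1587, 0.0512]
tcp_rot: [-69.9, 90.0, 155.0]
wrist_force: [0.2, -0.2, -0.7]
opening: 0.0165
```

```bash
python3 -m handwheel '[[0,0,0,0.001,0,0,0.8],[0,0,0,0.001,0,0,0.8]]' 40
python3 -m handwheel '[[0,0,0,0.0005,0,0,0.8],[0,0,0,0.0005,0,0,0.8]]' 40
```

```text
time: 23.62
ee_pos: [0.4868, -0.1587, 0.0507]
tcp_rot: [118.5, 90.0, -16.5]
wrist_force: [-1.9, 0.1, 2.9]
opening: 0.0164
time: 23.88
ee_pos: [0.4868, -0.1588, 0.0507]
tcp_rot: [114.7, 90.0, -20.3]
wrist_force: [-4.0, 0.7, 7.8]
opening: 0.017
```

```bash
python3 -m handwheel '[[0,0,0,-0.0005,0,0,0.6],[0,0,0,-0.0005,0,0,0.4],[0,0,0,-0.0005,0,0,0.2],[0,0,0,-0.0005,0,0,0],[0,0,0,-0.0005,0,0,-0.2],[0,0,0,-0.0005,0,0,-0.2],[0,0,0,-0.03,0,0,-0.2],[0,0,0,-0.06,0,0,-0.2],[0,0,0,-0.09,0,0,-0.2],[0,0,0,-0.09,0,0,-0.4]]' 40
python3 - <<'E'
from h import *
p=snap('scene'); a=p['frame'][190:310,180:340,::-1]
cv2.imwrite('pics/s16.png',cv2.resize(a,None,fx=4.5,fy=4.5,interpolation=cv2.INTER_CUBIC))
plan(.593,.306,.12,-45)
for n in ('spacer_collar','small_roller'):
  for d in bot.tip_of(n,p)[:1]: print(n,d['conf'],ray(p,d['centre'][0]*640,d['centre'][1]*400,.002))
E
```

```text
time: 25.12
ee_pos: [0.4878, -0.1591, 0.1423]
tcp_rot: [117.0, 89.8, -18.1]
wrist_force: [0.9, 1.2, -0.3]
opening: 0.0597
shift [0.0206, -0.2543, -0.4033]
jawnow -45.04
q6 117.0
t 25.18
rot [-0.04, -0.05, -0.1]
rot [179.96, -0.16, 0.08]
spacer_collar 0.68 [0.59435457 0.30040805 0.002     ]
small_roller 0.59 [0.60062644 0.21637885 0.002     ]
```

View pics/s16.png

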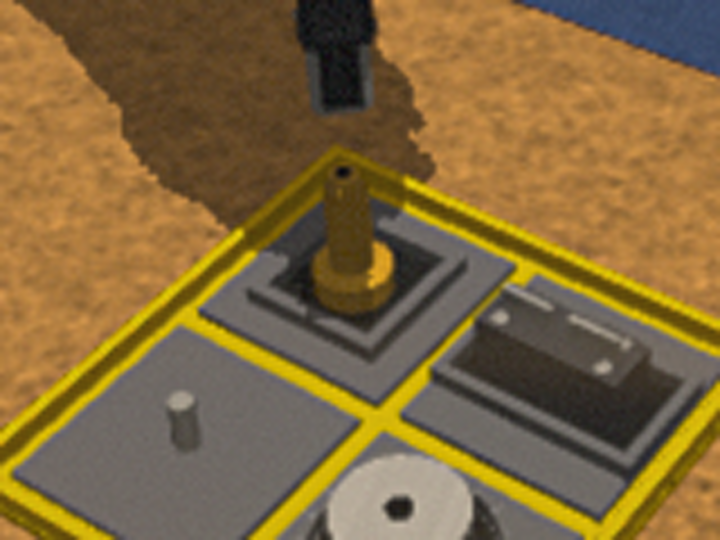

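```bash
python3 -m handwheel '[[0,0,0,0,-0.027,-0.043,-0.5],[0,0,0,0,-0.055,-0.087,-0.6],[0,0,0,0,-0.082,-0.13,-0.6],[0,0,0,0,-0.11,-0.174,-0.6],[0,0,0,0,-0.137,-0.217,-0.6],[0,0,0,0,-0.165,-0.261,-0.6],[0,0,0,0,-0.192,-0.304,-0.6],[0,0,0,0.01,-0.22,-0.348,-0.6],[0,0,0,0.02,-0.245,-0.388,-0.6],[0,0,0,0.02,-0.254,-0.403,-0.6],[0,0,0,0.02,-0.254,-0.403,-0.6],[0,0,0,0.02,-0.254,-0.403,-0.6]]' 40
python3 - <<'E'
from h import *
p=snap('scene'); a=p['frame'][50:210,340:500,::-1]
cv2.imwrite('pics/s17.png',cv2.resize(a,None,fx=3.5,fy=3.5))
plan(.593,.306,.028,-45)
E
```

```text
time: 26.78
ee_pos: [0.5924, 0.3045, 0.12]
tcp_rot: [32.9, 90.0, -102.2]
wrist_force: [-0.1, -0.3, 0.1]
opening: 0.0684
shift [0.0922, -0.0008, -0.0015]
jawnow -45.11
q6 162.3
t 26.82
rot [-0.11, -0.01, -0.02]
rot [179.89, -0.02, 0.01]
```

View pics/s17.png

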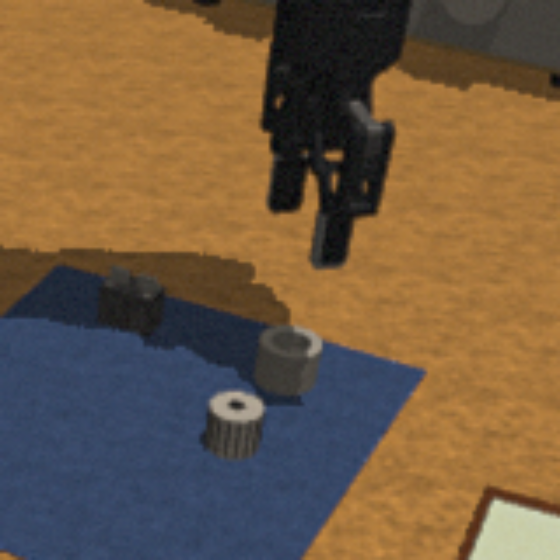

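```bash
python3 -m handwheel '[[0,0,0,0.02,-0.0005,-0.001,-0.6],[0,0,0,0.03,-0.0005,-0.001,-0.6],[0,0,0,0.036,-0.0005,-0.001,-0.6],[0,0,0,0.036,-0.0005,-0.001,-0.6]]' 40
python3 - <<'E'
from h import *
p=snap('scene'); a=p['frame'][80:200,360:480,::-1]
cv2.imwrite('pics/s18.png',cv2.resize(a,None,fx=5,fy=5))
plan(.593,.306,.028,-45)
E
```

```text
time: 27.32
ee_pos: [0.5924, 0.3066, 0.0831]
tcp_rot: [-16.6, 89.9, -151.7]
wrist_force: [1.3, 0.2, -0.3]
opening: 0.0689
shift [0.0557, 0.0008, 0.0003]
jawnow -45.03
q6 162.4
t 27.38
rot [-0.03, 0.01, 0.0]
rot [179.97, 0.0, -0.02]
```

View pics/s18.png

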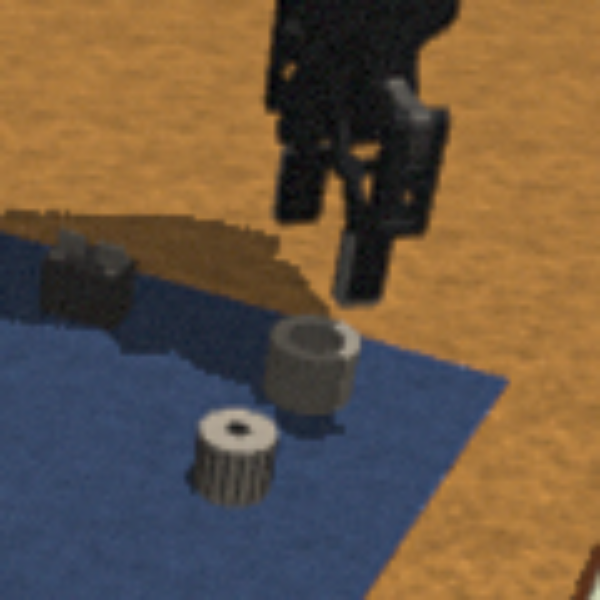

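```bash
python3 - <<'E'
from h import *
p=snap('scene')
for X in [(.593+.024,.306-.024,.064),(.593+.024,.306-.024,.074),(.593+.034,.306-.034,.074)]: print((proj(p,X)-[360,80])*5)
E
python3 -m handwheel '[[0,0,0,0.015,0.0005,0,-0.6],[0,0,0,0.023,0.0005,0,-0.6],[0,0,0,0.023,0.0005,0,-0.6]]' 40
python3 - <<'E'
from h import *
p=snap('scene'); a=p['frame'][80:200,360:480,::-1]
cv2.imwrite('pics/s19.png',cv2.resize(a,None,fx=5,fy=5))
E
```

```text
[348.4796312  313.44453295]
[351.96015467 293.7659632 ]
[364.17311415 310.19120282]
time: 27.8
ee_pos: [0.5924, 0.3062, 0.0594]
tcp_rot: [-18.0, 89.9, -153.0]
wrist_force: [0.5, -1.0, 0.3]
opening: 0.0682
```

View pics/s19.png

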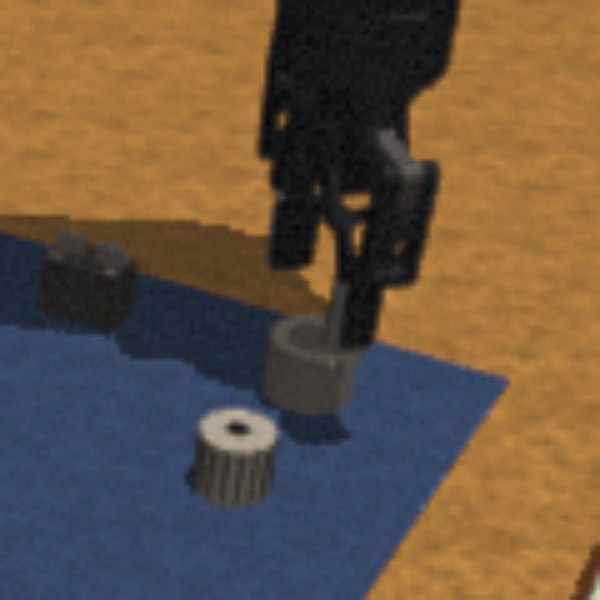

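Prediction matches the image; continue down and close.

```bash
python3 -m handwheel '[[0,0,0,0.015,0,0,-0.6],[0,0,0,0.028,0,0,-0.6],[0,0,0,0.031,0,0,-0.6],[0,0,0,0.031,0,0,-0.5],[0,0,0,0.031,0,0,-0.2],[0,0,0,0.031,0,0,0],[0,0,0,0.031,0,0,0.2],[0,0,0,0.031,0,0,0.4],[0,0,0,0.031,0,0,0.4],[0,0,0,0.031,0,0,0.4],[0,0,0,0.031,0,0,0.4]]' 40
python3 -m handwheel '[[0,0,0,-0.03,0,0,0.4],[0,0,0,-0.07,0,0,0.4],[0,0,0,-0.1,0,0,0.4],[0,0,0,-0.1,0,0,0.4]]' 40
python3 - <<'E'
from h import *
p=snap('scene'); a=p['frame'][60:200,350:490,::-1]
cv2.imwrite('pics/s20.png',cv2.resize(a,None,fx=4,fy=4))
plan(.4885,-.259,.13,-45)
E
```

```text
time: 29.22
ee_pos: [0.5934, 0.3068, 0.0307]
tcp_rot: [169.3, 89.9, 34.2]
wrist_force: [-0.0, 0.6, 5.6]
opening: 0.041
time: 29.72
ee_pos: [0.5941, 0.307, 0.1323]
tcp_rot: [160.9, 89.8, 25.8]
wrist_force: [-0.2, -0.4, -2.0]
opening: 0.0405
shift [-0.0003, 0.3261, 0.4739]
jawnow -45.04
q6 162.4
t 29.77
rot [-0.04, -0.06, -0.03]
rot [179.96, -0.04, 0.1]
```

View pics/s20.png

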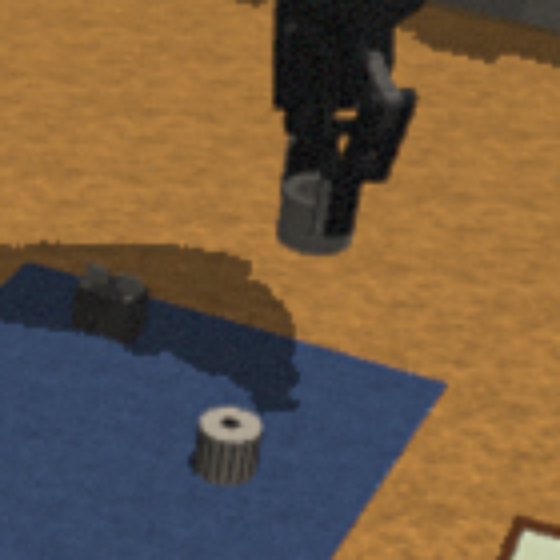

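```bash
python3 - <<'E'
from h import *
p=snap('scene');t=snap('top')
print(ray(p,180+182.5/4.5-.5,190+400.5/4.5-.5,.0325),ray(t,360+391.5/5-.5,130+397.5/5-.5,.0325))
E
python3 -m handwheel '[[0,0,0,0,0.015,0.022,0.4],[0,0,0,0,0.04,0.058,0.4],[0,0,0,0,0.068,0.099,0.4],[0,0,0,0,0.096,0.14,0.4],[0,0,0,0,0.124,0.18,0.4],[0,0,0,0,0.152,0.221,0.4],[0,0,0,0,0.18,0.262,0.4],[0,0,0,0,0.208,0.302,0.4],[0,0,0,0,0.236,0.343,0.4],[0,0,0,0,0.264,0.384,0.4],[0,0,0,0,0.292,0.424,0.4],[0,0,0,0,0.313,0.455,0.4],[0,0,0,0,0.326,0.474,0.4],[0,0,0,0,0.326,0.474,0.4],[0,0,0,0,0.326,0.474,0.4]]' 40
python3 - <<'E'
from h import *
plan(.4885,-.259,.065,-45)
p=snap('scene'); a=p['frame'][190:330,150:310,::-1]
cv2.imwrite('pics/s21.png',cv2.resize(a,None,fx=4,fy=4))
E
```

```text
[ 0.48977212 -0.25686862  0.0325    ] [ 0.48827037 -0.25869191  0.0325    ]
time: 31.75
ee_pos: [0.4877, -0.2585, 0.1287]
tcp_rot: [-80.0, 89.9, 144.9]
wrist_force: [1.6, 0.2, -1.6]
opening: 0.041
shift [0.0637, 0.001, -0.0002]
jawnow -45.03
q6 107.1
t 31.75
rot [-0.03, 0.02, 0.1]
rot [179.97, 0.16, -0.03]
```

View pics/s21.png

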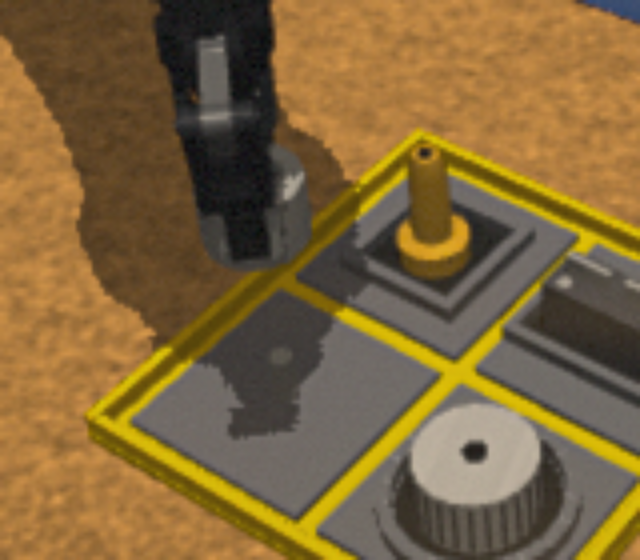

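```bash
python3 -m handwheel '[[0,0,0,0.025,0.0005,0,0.4],[0,0,0,0.05,0.0005,0,0.4],[0,0,0,0.062,0.0005,0,0.4],[0,0,0,0.062,0.0005,0,0.4]]' 40
python3 - <<'E'
from h import *
plan(.489,-.258,.042,-45)
p=snap('scene'); a=p['frame'][230:330,160:280,::-1]
cv2.imwrite('pics/s22.png',cv2.resize(a,None,fx=5,fy=5))
E
```

```text
time: 32.3
ee_pos: [0.4882, -0.2587, 0.0672]
tcp_rot: [-73.4, 89.9, 151.6]
wrist_force: [-0.2, -0.3, -0.5]
opening: 0.0409
shift [0.0252, 0.0001, -0.0011]
jawnow -44.98
q6 107.1
t 32.3
rot [0.02, 0.02, 0.08]
rot [-179.98, -0.12, 0.04]
```

View pics/s22.png

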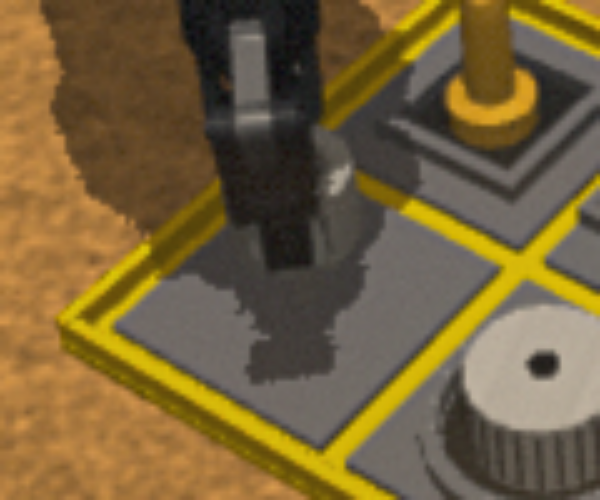

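```bash
python3 -m handwheel '[[0,0,0,0.003,0,-0.0005,0.4],[0,0,0,0.006,0,-0.001,0.4],[0,0,0,0.009,0,-0.001,0.4],[0,0,0,0.009,0,-0.001,0.4]]' 40
python3 -m handwheel '[[0,0,0,0.004,0,0,0.4],[0,0,0,0.009,0,0,0.4],[0,0,0,0.016,0,0,0.4],[0,0,0,0.016,0,0,0.4]]' 40
python3 -m handwheel '[[0,0,0,0.001,0,0,0.4],[0,0,0,0.002,0,0,0.4],[0,0,0,0.002,0,0,0.4]]' 40
```

```text
time: 32.85
ee_pos: [0.489, -0.2587, 0.0585]
tcp_rot: [-73.2, 90.0, 151.8]
wrist_force: [-0.3, 0.4, -0.8]
opening: 0.0408
time: 33.35
ee_pos: [0.4887, -0.2585, 0.0419]
tcp_rot: [-73.5, 89.9, 151.5]
wrist_force: [-0.4, -0.1, -1.7]
opening: 0.0409
time: 33.72
ee_pos: [0.4891, -0.2588, 0.0408]
tcp_rot: [112.1, 90.0, -22.9]
wrist_force: [0.0, -0.0, -1.3]
opening: 0.041
```

```bash
python3 -m handwheel '[[0,0,0,0.001,0,0,0.4],[0,0,0,0.0015,0,0,0.4],[0,0,0,0.0015,0,0,0.4]]' 40
python3 -m handwheel '[[0,0,0,0.001,0,0,0.4],[0,0,0,0.001,0,0,0.4]]' 40
```

```text
time: 34.1
ee_pos: [0.4891, -0.2587, 0.0392]
tcp_rot: [-74.3, 90.0, 150.7]
wrist_force: [0.6, 0.0, -2.0]
opening: 0.0406
time: 34.35
ee_pos: [0.4891, -0.2587, 0.0382]
tcp_rot: [-67.8, 90.0, 157.1]
wrist_force: [0.3, 0.8, -0.9]
opening: 0.0408
```

```bash
python3 -m handwheel '[[0,0,0,0.001,0,0,0.4],[0,0,0,0.001,0,0,0.4]]' 40
python3 -m handwheel '[[0,0,0,0.0005,0,0,0.4],[0,0,0,0.0005,0,0,0.4]]' 40
```

```text
time: 34.6
ee_pos: [0.4892, -0.2588, 0.0376]
tcp_rot: [98.6, 90.0, -36.4]
wrist_force: [-1.7, 0.5, 2.1]
opening: 0.0407
time: 34.85
ee_pos: [0.4892, -0.2589, 0.0377]
tcp_rot: [103.6, 90.0, -31.4]
wrist_force: [-3.1, 2.6, 7.4]
opening: 0.0408
```

```bash
python3 -m handwheel '[[0,0,0,-0.0005,0,0,0.2],[0,0,0,-0.0005,0,0,0],[0,0,0,-0.0005,0,0,-0.2],[0,0,0,-0.0005,0,0,-0.4],[0,0,0,-0.0005,0,0,-0.4],[0,0,0,-0.0005,0,0,-0.4],[0,0,0,-0.03,0,0,-0.4],[0,0,0,-0.08,0,0,-0.4],[0,0,0,-0.13,0,0,-0.4],[0,0,0,-0.14,0,0,-0.4]]' 40
python3 - <<'E'
from h import *
plan(.26,-.40,.22)
E
```

```text
time: 36.1
ee_pos: [0.4903, -0.2594, 0.1806]
tcp_rot: [107.4, 89.7, -27.6]
wrist_force: [-0.1, 0.1, 0.5]
opening: 0.0593
shift [-0.0401, -0.063, 0.2622]
jawnow -45.03
q6 107.2
t 36.1
```

```bash
python3 -m handwheel '[[0,0,0,-0.04,-0.01,0.05,-0.4],[0,0,0,-0.04,-0.02,0.09,-0.4],[0,0,0,-0.04,-0.035,0.14,-0.4],[0,0,0,-0.04,-0.05,0.2,-0.4],[0,0,0,-0.04,-0.063,0.26,-0.4],[0,0,0,-0.04,-0.063,0.26,-0.4],[0,0,0,-0.04,-0.063,0.26,-0.4],[0,0,0,-0.04,-0.063,0.26,-0.4]]' 40
python3 - <<'E'
from h import *
p=snap('scene','fs.png');t=snap('top','ft.png')
cv2.imwrite('pics/fs2.png',cv2.resize(p['frame'][200:370,160:370,::-1],None,fx=3.5,fy=3.5,interpolation=cv2.INTER_CUBIC))
cv2.imwrite('pics/ft2.png',cv2.resize(t['frame'][130:250,170:480,::-1],None,fx=2.5,fy=2.5,interpolation=cv2.INTER_CUBIC))
cv2.imwrite('pics/ft3.png',cv2.resize(t['frame'][130:250,360:480,::-1],None,fx=5,fy=5,interpolation=cv2.INTER_CUBIC))
for q in(p,t):
  for n in list(names)[:6]: print(n,[(round(d['conf'],2),np.round(ray(q,d['centre'][0]*640,d['centre'][1]*400,.002 if 's' in n[:2] and 'col' not in n else .0085)[:2],3).tolist()) for d in bot.tip_of(n,q)[:1]])
E
```

```text
time: 37.1
ee_pos: [0.2616, -0.3973, 0.2164]
tcp_rot: [-122.5, 90.0, 102.5]
wrist_force: [-0.0, -0.2, 0.3]
opening: 0.0596
feed_roller [(0.77, [0.58, -0.252])]
blade_holder [(0.89, [0.584, -0.155])]
guide_nozzle [(0.7, [0.483, -0.162])]
spacer_collar [(0.95, [0.493, -0.259])]
small_roller [(0.85, [0.603, 0.201])]
short_holder []
feed_roller [(0.56, [0.579, -0.256])]
blade_holder [(0.56, [0.587, -0.161])]
guide_nozzle [(0.51, [0.488, -0.159])]
spacer_collar [(0.8, [0.486, -0.257])]
small_roller [(0.63, [0.597, 0.208])]
short_holder [(0.65, [0.472, 0.311])]
```

View pics/fs2.png

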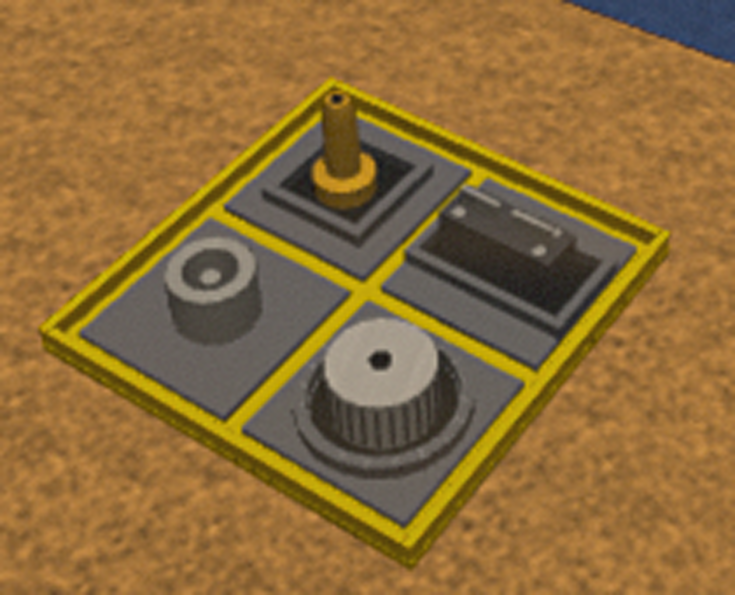

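View pics/ft3.png

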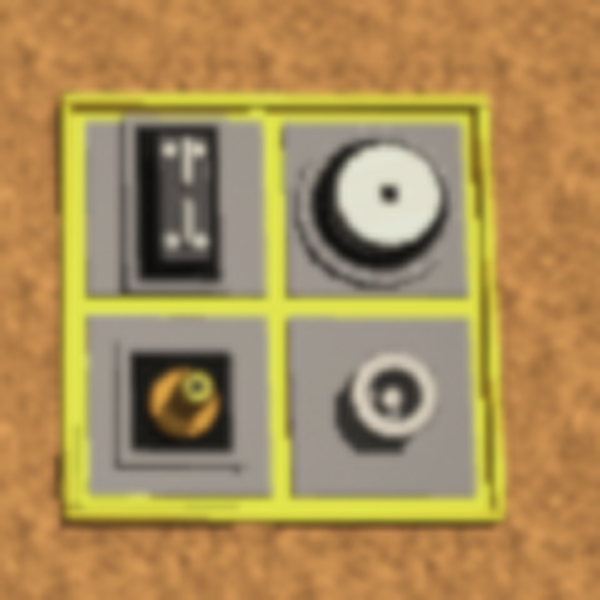

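View pics/ft2.png

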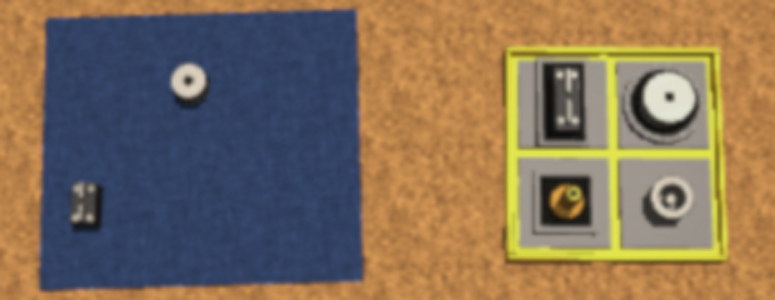

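```bash
python3 - <<'E'
from h import *
a=cv2.imread('pics/top0.png').astype(int);b=cv2.imread('pics/ft.png').astype(int)
for n,(u,v) in {'small':(245,162),'short':(204,212)}.items(): print(n,abs(a-b)[v-12:v+12,u-12:u+12].mean())
print(bot.job_done())
E
```

```text
small 0.5370370370370371
short 0.4947916666666667
the job is handed in; nothing more can be done
None
```

The changeover kit is packed, and I handed the job in at about 37 s of robot time. I placed the parts in the order asked: feed roller, blade holder, guide nozzle, spacer collar.

**Placing:** I lowered each part until the wrist force showed contact, at most about 8 N. All four stopped with their undersides at about z = 9 mm, so each is down on its nest floor. The final pictures from both cameras show:
- the feed roller standing flat inside the round rim
- the blade holder lengthwise inside its rim
- the nozzle upright in the square nest
- the collar flat, with the post in its bore

**Look-alikes:** The small roller and short holder look the same in the top camera as at the start (mean difference about 0.5 grey levels).

**Checks that disagreed:**
- The trained networks' positions differed from the commanded placings by up to 9–10 mm for the feed roller, and by up to 5 mm for the other three parts. My own pixel measurements agreed within about 2–3 mm where I made them (holder, nozzle, post), so I went by those and by the pictures.
- The scene-camera network did not report the short holder in the last picture, though the top camera shows it.
- The floors came out a few millimetres higher than the 4 mm I first assumed, which fits the nests sitting on the tray's own base.

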